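Charge the hand filler: clear the bottle, draw the plunger to the pointer and hold it

TASK

A bottle has been left on the base plate of the hand filler, hard against its plunger: first set that bottle upright on the bare table, off the plate and at least 15 cm from the plunger. Then take the plunger's black knob and draw the plunger straight up, without forcing it sideways so that it binds or drags, lifts or tips the filler, until its collar is level with the small pointer on the gauge post, still partway in its bore. Finish while holding it there in the gripper (it sinks back if released), and leave everything else on the table alone.

Things in the scene. Friction and masses are not known exactly. Their poses are not given: they have to be found in the camera images.
- filler: Loose 2.2 kg steel stand. Origin: on the bore axis at table level; z up. Base plate 10 mm thick, x -70 to +70, y -112 to +73 mm. Barrel on the origin: 38 mm diameter, top at 100 mm, upright bore 18 mm wide, 88 mm deep. Gauge post 8 mm thick at y = +55 mm, top at 152 mm; outlet pipe to x = -47 mm at the barrel's foot, 24 mm up.
- knob (a point): Centre of the plunger's black round knob, 40 mm diameter, 30 mm high, on the bore axis; z along it. Plunger: one loose rigid piece, 0.10 to 0.21 kg: knob, stem 14 mm thick, collar, then a rod 16 mm thick reaching 80 mm below the collar into the bore (2 mm play in diameter). Only gravity holds it; it lifts freely and is fully out after 80 mm.
- collar (a point): Middle of the plunger's steel collar, a disc 36 mm in diameter and 6 mm thick, 72 mm below the knob's centre; at the start it rests on the top of the barrel.
- pointer_tip (a point): Tip of the small level steel pointer on the gauge post, 25 mm from the bore axis in the filler's +y, beside the collar's path. Stiff on its post, 22 to 42 mm above the collar's middle at the start, more than 25 mm below the knob's centre. The collar's middle shall come to its height.
- bottle_mid (a point): Centre, half-way up (111 mm), of the full glass bottle on the filler's base plate, about 64 mm from the plunger in the filler's -y; z is its long axis. 222 mm high; body 77 mm diameter up to 132 mm, shoulder 58 mm to 170 mm, above it neck and black cap 34 mm in diameter, to be gripped from above; 0.5 kg. Like bottles stand at the back: not those.
- far_bottle: Another such bottle on the table behind the filler, 222 mm high, 77 mm in diameter; origin at the centre of its underside. Leave it alone.
- label_roll: White roll of labels lying flat on the right, 82 mm in diameter, 38 mm high; origin at its underside's centre. Leave it alone.
- tape_roll: Roll of tape lying flat on the left, 98 mm in diameter, 25 mm high; origin at its underside's centre. Leave it alone.
- cap_key: Ring key lying flat near the front right, 180 mm along its y, 53 mm wide, 14 mm high; origin at its underside's centre. Leave it alone.
- marker: Marker pen, 135 mm along its y, 17 mm thick, lying on a yellow pad (148 x 108 mm, 7 mm thick) at the front left; origin at its underside's centre. Leave it alone.
Not all that is in view belongs to the job. Of the things that look like the part that bears knob, the middle-sized one is meant.

How it is judged:
On the way, in this order (a step that is already met when the one before it is completed fails the run):
1. the bottle stands upright and released on the table, off the filler's plate and at least 14 cm from the plunger (horizontal distance between bottle_mid and filler above 0.14 m and height (world z) of bottle_mid between 0.105 and 0.117 m and angle between bottle_mid's own z axis and vertical below 0.08 rad and contact force between the fingers and bottle below 0.3 N and contact force between bottle and filler below 0.1 N), for 0.2 s.
2. the plunger is drawn up in the gripper until its collar is level with the pointer (z of collar in the frame of pointer_tip between -0.008 and 0.008 m and contact force between the fingers and plunger above 1 N), for 0.3 s.
At the end, for the whole second after the job is handed in: The gripper holds the plunger with its collar level with the pointer (within 8 mm), upright in its bore and not wedged (under 20 N against the filler); the filler stands flat; the bottle stands upright, still and released on the table, off the plate, at least 14 cm from the plunger (all of step 2 and horizontal distance between collar and filler below 0.008 m and angle between the z axis of collar and the z axis of filler, either way round below 0.08 rad and contact force between plunger and filler below 20 N and angle between filler's own z axis and vertical below 0.03 rad and height (world z) of filler below 0.004 m and horizontal distance between bottle_mid and filler above 0.14 m and height (world z) of bottle_mid between 0.105 and 0.117 m and angle between bottle_mid's own z axis and vertical below 0.08 rad and linear speed of bottle below 0.02 m/s and contact force between bottle and filler below 0.1 N); the arm keeps its last pose, push and grip.
It fails at once if the plunger is pulled right out of the bore (z of collar in the frame of filler above 0.178 m).
It fails at once if the filler is dragged more than 20 mm, lifted or tipped (distance of filler from where it was at the start of the episode above 0.02 m or angle between filler's own z axis and vertical above 0.08 rad).
It fails at once if the bottle is tipped over (angle between bottle_mid's own z axis and vertical above 0.5 rad).
It fails at once if a bystander is pushed more than 30 mm (distance of any of far_bottle, label_roll, tape_roll, cap_key, marker from where it was at the start of the episode above 0.03 m).
It also fails if it takes over 40 s, if anything falls off the work surface, if the arm or the gripper's body presses on something with over 40 N, if the wrist force passes 120 N, or if a joint passes its speed limit or range.

ROBOT

A 7-joint arm with a two-finger parallel gripper is mounted at the origin on a cart in front of the work surface, level with it; the furniture and walls round the work are solid. World frame = base frame: x ahead of the robot, y to its left, z up, the work surface at z = 0. Lengths are in m, angles in rad, forces in N, time in s.
With the tool pointing down it reaches from about 0.425 to 0.925 m from the base axis. Payload 6.8 kg.
Tool frame: the origin (TCP) lies midway between the tips of the shut fingers; the grasp point (between the pads) lies r.tcp_to_grasp behind it (r.tcp_to_grasp is the distance from the TCP to the grasp point, in m); x points along the fingers, y is the direction in which the jaws open and shut, and the axes are right-handed (so a half turn about x gives the same grasp; the last joint's range is limited). The gripper opens to 85 mm and grips with 20 to 120 N. Pads are 22 mm wide; open, the fingers measure 114 mm over their backs; the gripper's body (76 mm by 85 mm) begins 54 mm behind the grasp point. The pads swing forward as they close: fully open they stand 13 mm farther back than shut.
Start: joints at [1.185, 0.477, 0.022, 1.555, -0.011, 1.109, -0.083], TCP at [0.185, -0.649, 0.231] pointing down, gripper open.
Joint ranges: [-2.96, 2.96], [-0.34, 2.1], [-1.41, 1.46], [0.24, 2.44], [-1.37, 4.51], [0.17, 1.92], [-2.96, 2.96]. Speed limits (rad/s): [2.39, 2.39, 3.14, 3.14, 3.14, 3.14, 3.14].

INTERFACE

Orientations are given as a rotation vector (axis times angle).
In Python, from bench import r, grab_frame, search_frame, cut_out, pinpoint gives the robot as it stands. The module is installed in compiled form; this text tells all that it offers.
- The arm moves only by the tool apply_moves, never from a script. Its argument "commands" is a list of rows, each a list of 7 numbers: the finger opening in mm, from 0 to 85.4, then the shift along the tool's x, y, z in mm, then the turn, a rotation vector about the tool's x, y, z in rad. A call has 1 to 20 rows; each row is the pose to reach, as a shift and turn from the pose commanded when the call began, along the tool's axes at that moment; what a row does not reach only later rows make up. A row lasts 1/10 s, in which the tool goes at most 50 mm and 8.59 degrees, less where a joint would pass 70% of its speed; a pose out of reach is approached as far as the arm can. A call with a gripper value outside its range is refused whole. The fingers move at their own pace and stop on an object; "force" is the grip in N (left out, the last holds). Time passes only in rows, so rows that repeat a pose let the fingers close. It gives the time, the measured TCP pose, the force and the opening at its end, in the units of the state.
- r.get_obs(): the state, without advancing time (a new reading comes with each control period).
- grab_frame(name): name is "scene" or "top"; returns a dict with "pixels" (384x512x3 uint8, red, green, blue), "mtx" (3x3 intrinsics, pixels), "position" and "rotation" of the camera in the world. Camera axes: x right, y down, z forward; pixel columns grow to the right and rows downward; lengths in m; the calibration is good to about 2 mm. A picture is of the moment at which its call begins. There is no depth.
- r.hand_in(): hands the job in, once; it reports no verdict.
Trained networks look in the newest picture that a camera, given by its name, has taken for a name from the list of things; names that differ only in an ending like _2 or _b are one class to them, and where a whole thing is asked for, a point or a joint stands for the part that bears it (a point fixed in the world has none). Each returns a list of dicts, best first, with "confidence" (0 to 1); they miss things now and then, are a little off and sometimes report something else, mostly with a low value. They report only what shows in the picture. A call takes as long as a camera call. They do not tell look-alikes from the thing itself.
- search_frame(label, camera): "point" ([column, row] as shares, 0 to 1, of the picture: columns of its width, rows of its height, amid what is visible of it).
- cut_out(label, camera): "pixels" (384x512 bool, what is visible of it) and "point" ([column, row] as shares, 0 to 1, of the picture: columns of its width, rows of its height, amid what is visible of it).
- pinpoint(label, camera): "point" ([column, row] as shares, 0 to 1, of the picture: columns of its width, rows of its height: a listed point, or the origin of a listed thing).
The state is a dict: "clock": time; "joints": joint angles; "qvel": joint speeds; "tau": joint torques, N m; "tcp_pos": TCP position; "orientation": TCP orientation; "contact_force": force on the tool from outside, world axes, zero at the start; "moment": the same for the moment, N m; "grip_width": finger opening in m.
Only numpy, scipy, OpenCV 4.12 (cv2) and the standard library are available. Lean on these libraries where they do the work, as an engineer would, in place of code of your own. Each camera call takes 0.05 s, during which the arm holds its last target.

## Working session

There is one attempt and no reset: what is moved stays moved. The work goes in short steps, Python scripts to look and compute and a tool call to move; the robot and the scene stay as the last step left them, time stands still between calls to the robot, and variables do not carry over. Pictures are saved under pics/ and viewed, and the job is handed in when it is done.

Besides the shell and the picture viewer there is one more tool, called after ">>>" in YAML: its name, and indented under it one key for each argument. apply_moves: Moves the arm, as the interface text tells. Its arguments: {"type":"object","properties":{"commands":{"type":"array"},"force":{"type":"number"}},"required":["commands"]}

```bash
mkdir -p pics; cat > h.py <<'E'
import numpy as np, cv2
from bench import r, grab_frame, search_frame, cut_out, pinpoint
def save(f,n):
    cv2.imwrite('pics/'+n,cv2.cvtColor(f['pixels'],cv2.COLOR_RGB2BGR))
def ray(f,p):
    K=np.array(f['mtx']);R=np.array(f['rotation'])
    d=R@np.linalg.inv(K)@np.array([p[0]*512,p[1]*384,1.]);return np.array(f['position']),d/np.linalg.norm(d)
def tri(f1,p1,f2,p2):
    a,u=ray(f1,p1);b,v=ray(f2,p2)
    s=np.linalg.lstsq(np.stack([u,-v],1),b-a,rcond=None)[0]
    P,Q=a+s[0]*u,b+s[1]*v
    return (P+Q)/2,np.linalg.norm(P-Q)
def proj(f,X):
    q=np.array(f['mtx'])@(np.array(f['rotation']).T@(np.array(X)-np.array(f['position'])));return q[:2]/q[2]
def onz(f,p,z):
    a,u=ray(f,p);return a+u*(z-a[2])/u[2]
E
python3 - <<'E'
from h import *
np.set_printoptions(precision=4,suppress=True)
F={c:grab_frame(c) for c in('scene','top')}
for c in F: save(F[c],c+'0.png');print(c,np.array(F[c]['position']),F[c]['rotation'])
for l in['knob','collar','pointer_tip','bottle_mid','filler','far_bottle','label_roll','tape_roll','cap_key','marker']:
    for c in F:
        print(l,c,[(np.round(np.array(d['point'])*[512,384],1).tolist(),round(d['confidence'],2)) for d in pinpoint(l,c)])
o=r.get_obs();print(o,r.tcp_to_grasp)
E
```

```text
scene [0.0261 1.0003 0.8327] [-0.6199  2.4516 -1.4096]
top [ 0.3464 -0.0395  1.7937] [-2.1612  2.1365 -0.142 ]
knob scene [([277.9, 235.9], 0.86), ([229.3, 219.1], 0.84), ([247.2, 252.8], 0.74), ([243.8, 199.5], 0.57)]
knob top [([176.0, 202.7], 0.55), ([221.0, 192.6], 0.49), ([216.4, 228.5], 0.47)]
collar scene [([228.9, 253.6], 0.82), ([276.7, 250.6], 0.73), ([246.1, 221.5], 0.68)]
collar top [([184.4, 204.1], 0.6), ([223.6, 189.9], 0.55), ([217.3, 232.2], 0.52)]
pointer_tip scene [([237.1, 326.1], 0.47)]
pointer_tip top [([234.4, 142.1], 0.69), ([217.3, 196.0], 0.61)]
bottle_mid scene [([254.6, 204.6], 0.96)]
bottle_mid top [([242.2, 194.6], 0.98)]
filler scene [([246.6, 251.8], 0.82), ([172.4, 302.1], 0.17)]
filler top [([223.8, 198.2], 0.85)]
far_bottle scene [([190.8, 228.2], 0.79)]
far_bottle top [([228.9, 145.0], 0.81), ([240.0, 195.4], 0.17)]
label_roll scene [([301.1, 182.3], 0.55)]
label_roll top [([346.6, 195.0], 0.76), ([222.5, 192.5], 0.47), ([151.9, 236.6], 0.41)]
tape_roll scene [([171.0, 300.2], 0.61)]
tape_roll top [([157.5, 178.6], 0.58)]
cap_key scene [([340.3, 212.1], 0.66), ([302.0, 183.1], 0.55)]
cap_key top [([315.5, 246.2], 0.72)]
marker scene [([240.0, 329.2], 0.85)]
marker top [([150.6, 235.1], 0.66)]
{'clock': 1.1, 'joints': array([ 1.1849,  0.477 ,  0.0224,  1.5554, -0.0115,  1.1093, -0.0831]), 'qvel': array([-0.0009, -0.0003, -0.0002, -0.0006, -0.0003,  0.0013,  0.0017]), 'tau': array([ -0.    , -59.6363,   1.6066, -28.1561,   0.0125,   0.0017,
        -0.    ]), 'tcp_pos': array([ 0.1851, -0.6491,  0.2313]), 'orientation': array([ 2.0727,  0.2897, -2.0726]), 'contact_force': array([0.2406, 0.7383, 0.0798]), 'moment': array([ 0.001 , -0.0417,  0.0486]), 'grip_width': 0.08531211296851782} 0.0187
```

```bash
python3 - <<'E'
s=open('h.py').read()
s=s.replace("np.array(f['rotation'])","cv2.Rodrigues(np.array(f['rotation'],float))[0]")
open('h.py','w').write(s)
import cv2
for c in('scene','top'):
    i=cv2.imread(f'pics/{c}0.png')
    cv2.imwrite(f'pics/{c}0b.png',cv2.resize(i[100:370,120:400],None,fx=2.2,fy=2.2,interpolation=cv2.INTER_CUBIC))
E
```

```text
(no output)
```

View pics/scene0.png

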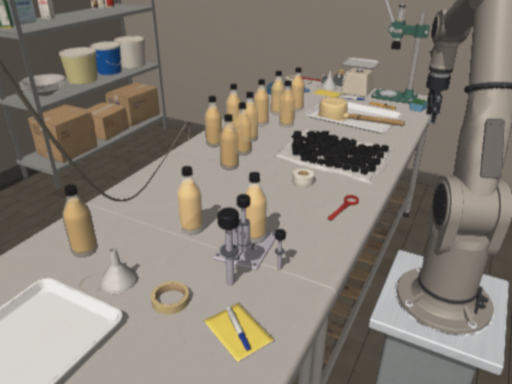

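View pics/scene0b.png

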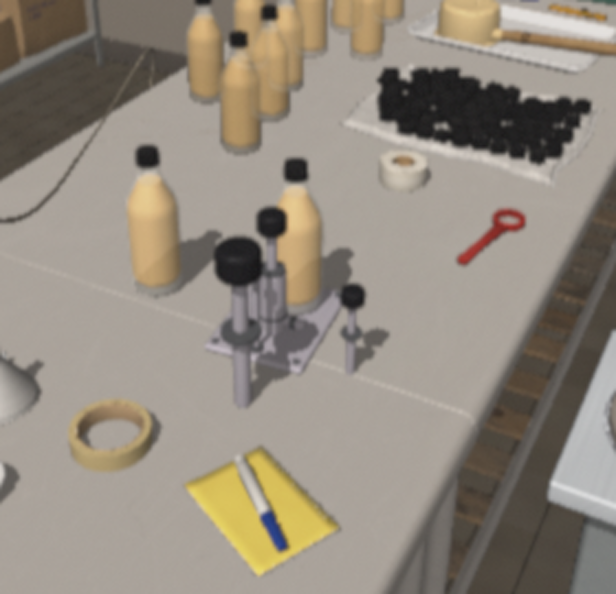

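View pics/top0.png

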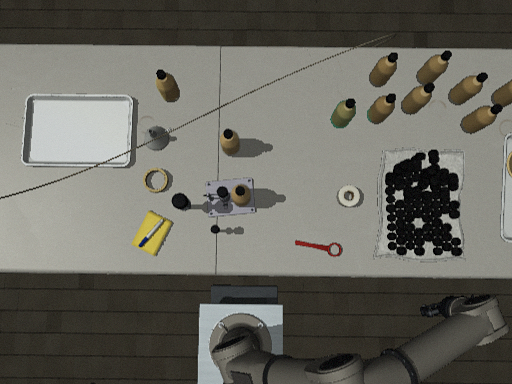

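View pics/top0b.png

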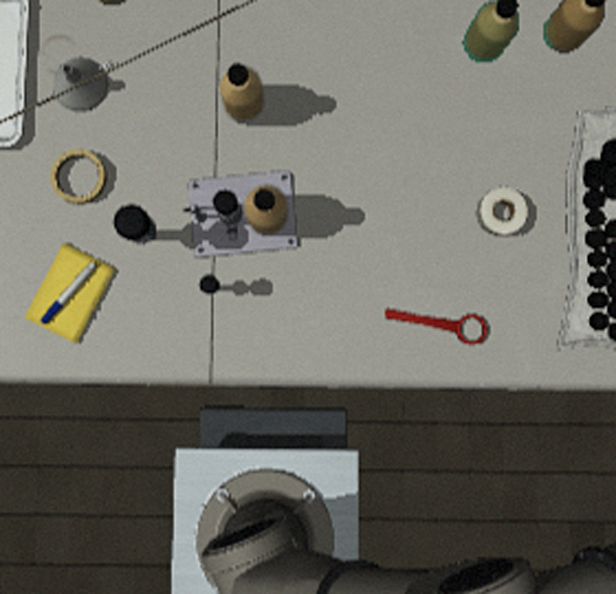

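```bash
cat > m.py <<'E'
from h import *
np.set_printoptions(precision=4,suppress=True)
S=grab_frame('scene');T=grab_frame('top')
px=lambda x,y:np.array([x/512,y/384])
E
python3 - <<'E'
from m import *
kn=tri(S,px(243.8,199.5),T,px(221,192.6));print('knob',kn)
print('collar',tri(S,px(246.1,221.5),T,px(223.6,195)), tri(S,px(246.1,221.5),T,px(223.6,189.9)))
print('bottle',tri(S,px(254.6,204.6),T,px(242.2,194.6)))
print('cap top T, z.222',onz(T,px(240,188),.215), onz(S,px(255,180),.215))
print('filler',tri(S,px(246.6,251.8),T,px(223.8,198.2)),onz(T,px(223.8,198.2),0),onz(S,px(246.6,251.8),0))
print('ptr',onz(T,px(217.3,196),.135))
print('far',tri(S,px(190.8,228.2),T,px(228.9,145)))
print('roll',onz(T,px(346.6,195),0),'tape',onz(T,px(157.5,178.6),0),'key',onz(T,px(315.5,246.2),0),'marker',onz(T,px(150.6,235.1),0))
print('big',tri(S,px(229.3,219.1),T,px(180,201)),'small',tri(S,px(277.9,235.9),T,px(215,229)))
# plate corners top
for p in[(205,181),(254,178),(256,212),(208,217)]:print(p,onz(T,px(*p),.01))
for c in['knob','collar','pointer_tip']:
  for n,f in(('scene',S),('top',T)):
    for d in cut_out(c,n):
      ys,xs=np.nonzero(d['pixels']);print(c,n,round(d['confidence'],2),xs.min(),xs.max(),ys.min(),ys.max(),len(xs))
o=r.get_obs();R=cv2.Rodrigues(o['orientation'])[0];print(R)
i=cv2.cvtColor(S['pixels'],cv2.COLOR_RGB2BGR);cv2.imwrite('pics/z.png',cv2.resize(i[160:300,190:310],None,fx=5,fy=4.2,interpolation=cv2.INTER_CUBIC))
i=cv2.cvtColor(T['pixels'],cv2.COLOR_RGB2BGR);cv2.imwrite('pics/zt.png',cv2.resize(i[165:245,165:275],None,fx=7,fy=7,interpolation=cv2.INTER_CUBIC))
E
```

```text
knob (array([0.5534, 0.0728, 0.1816]), np.float64(0.0006108276328257388))
collar (array([0.5522, 0.0674, 0.1049]), np.float64(0.003938406116999063)) (array([0.5637, 0.0645, 0.1013]), np.float64(0.02138768947948485))
bottle (array([ 0.556 , -0.0003,  0.1234]), np.float64(0.004229603793021586))
cap top T, z.222 [0.5657 0.0047 0.215 ] [0.5508 0.0118 0.215 ]
filler (array([ 0.5508,  0.0723, -0.0009]), np.float64(0.007745334827336408)) [0.5543 0.0738 0.    ] [0.5464 0.0724 0.    ]
ptr [0.5464 0.0891 0.135 ]
far (array([0.7647, 0.0559, 0.0039]), np.float64(0.006559723403618984))
roll [ 0.5724 -0.4092  0.    ] tape [0.6294 0.3379 0.    ] key [ 0.371  -0.2854  0.    ] marker [0.4064 0.3561 0.    ]
big (array([0.5177, 0.2121, 0.2098]), np.float64(0.0017077334124509225)) small (array([0.4306, 0.0977, 0.1143]), np.float64(0.006525102247962952))
(205, 181) [0.6204 0.1485 0.01  ]
(254, 178) [ 0.6345 -0.0441  0.01  ]
(256, 212) [ 0.5004 -0.0533  0.01  ]
(208, 217) [0.4788 0.1333 0.01  ]
knob scene 0.88 218 238 208 285 940
knob scene 0.69 236 249 194 226 292
knob scene 0.59 275 285 229 269 253
knob top 0.53 217 227 186 198 110
knob top 0.44 211 220 224 233 80
collar scene 0.73 217 239 208 285 1052
collar scene 0.72 236 249 195 226 282
collar scene 0.64 275 285 229 269 247
collar top 0.53 172 190 193 209 250
[[ 0.      0.2742 -0.9617]
 [-0.     -0.9617 -0.2742]
 [-1.      0.     -0.    ]]
```

View pics/z.png

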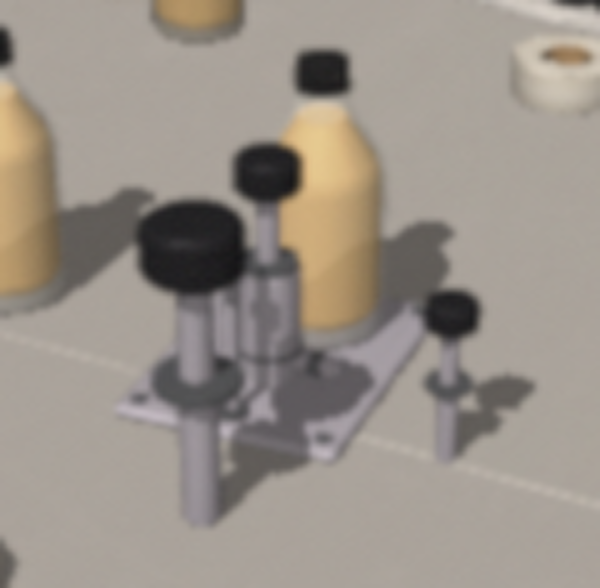

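View pics/zt.png

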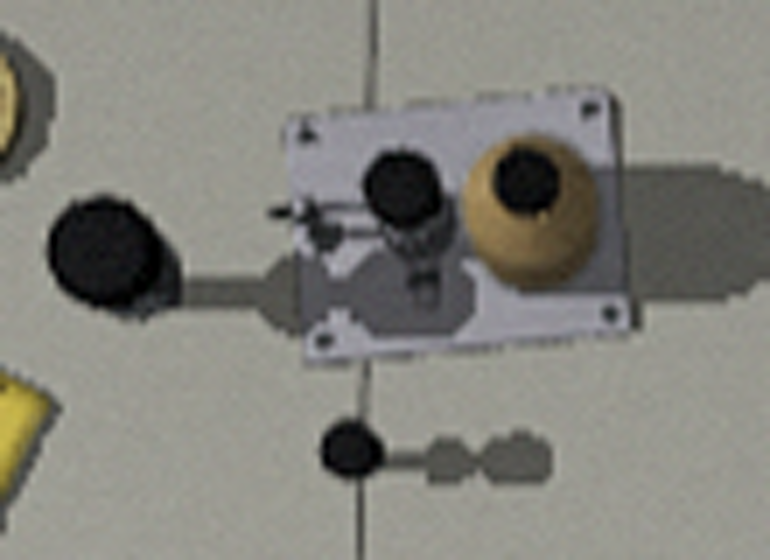

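```bash
cat >> h.py <<'E'
from scipy.optimize import least_squares
def dark(f,seed,win,th=60,mx=400):
    g=f['pixels'].max(2); x,y=seed; m=np.zeros(g.shape,np.uint8)
    m[y-win:y+win+1,x-win:x+win+1]=(g[y-win:y+win+1,x-win:x+win+1]<th)
    n,l,s,c=cv2.connectedComponentsWithStats(m,connectivity=4)
    k=l[y,x]; return c[k],s[k],(l==k)
def cylcen(f,c,rad,h):
    a=np.linspace(0,2*np.pi,40)
    P=np.array([proj(f,np.array(c)+[rad*np.cos(t),rad*np.sin(t),z]) for t in a for z in(-h/2,h/2)],np.float32)
    H=cv2.convexHull(P);M=cv2.moments(H);x,y,w,hh=cv2.boundingRect(H)
    return np.array([M['m10']/M['m00'],M['m01']/M['m00']]),H.reshape(-1,2).min(0),H.reshape(-1,2).max(0)
def fitcyl(obs,rad,h,c0):
    f=lambda c:np.concatenate([cylcen(F,c,rad,h)[0]-p for F,p in obs])
    s=least_squares(f,c0);return s.x,s.fun
E
python3 - <<'E'
from m import *
for n,s,t,w,rad,h,c0 in[('knob',(244,199),(222,192),9,.02,.03,(.555,.072,.175)),('cap',(254,178),(240,190),9,.017,.024,(.56,.01,.21)),('small',(280,235),(215,229),8,.016,.024,(.43,.098,.11)),('big',(228,218),(180,201),13,.03,.04,(.518,.21,.2))]:
  for th in(50,65,80):
    a=dark(S,s,w,th);b=dark(T,t,w,th)
    x,e=fitcyl([(S,a[0]+.5),(T,b[0]+.5)],rad,h,c0)
    print(n,th,a[1],b[1],x,e)
E
```

```text
knob 50 [238 195  11  13 116] [217 187  13  15 125] [0.5526 0.0666 0.1721] [ 1.7466  0.1813 -0.7208 -0.8215]
knob 65 [238 195  11  13 126] [217 187  13  15 141] [0.5541 0.0666 0.1716] [ 1.3761  0.1168 -0.8571 -1.5906]
knob 80 [237 195  13  13 144] [217 186  14  16 156] [0.5535 0.0668 0.1721] [ 1.5375  0.135  -0.9276 -1.6288]
cap 50 [250 173   9   9  73] [236 186   9  10  73] [0.5553 0.0038 0.2185] [ 0.3507 -0.0799 -0.2214 -0.2398]
cap 65 [250 173   9   9  77] [236 186   9  10  75] [0.5553 0.0037 0.2177] [ 0.4538  0.131  -0.1766 -0.216 ]
cap 80 [250 172  10  10  87] [235 186  15  14 133] [ 0.5576 -0.0072  0.211 ] [ 1.3718  0.5879  0.1456 -1.7717]
small 50 [276 230   9  10  78] [211 225   9   8  57] [0.4268 0.0956 0.1186] [ 0.311  -0.0153 -0.1992 -0.1742]
small 65 [275 230  10  10  88] [211 225   9   9  59] [0.4279 0.0948 0.1173] [ 0.4004  0.0597 -0.0203 -0.5   ]
small 80 [275 229  11  12 103] [211 225   9   9  61] [0.4276 0.096  0.1187] [ 0.2369  0.0061 -0.3173 -0.4407]
big 50 [218 209  21  21 347] [172 193  19  17 228] [0.5183 0.2097 0.2083] [ 0.5708  0.0231 -0.2574 -0.7096]
big 65 [217 208  23  22 386] [172 193  19  17 240] [0.517  0.2104 0.2083] [ 0.9933  0.3234 -0.7475 -0.6599]
big 80 [217 208  23  23 415] [172 193  22  18 251] [0.5185 0.209  0.2081] [ 0.6935 -0.0848 -0.4373 -1.1254]
```

```bash
python3 - <<'E'
from m import *
a=dark(S,(244,199),9,65);b=dark(T,(222,192),6,65)
print(a[1],b[1])
for row in T['pixels'].max(2)[184:204,213:232]:print(row)
print()
for row in S['pixels'].max(2)[192:212,233:253]:print(row)
for c in[(.5555,.0700,.175),(.553,.0728,.175)]:print(cylcen(S,c,.02,.03),cylcen(T,c,.02,.03))
E
```

```text
[237 195  12  13 128] [217 187  12  12 114]
[155 156 154 157 155 156 156 151 153 150 155 152 152 153 151 152 150 153
 150]
[148 151 150 154 154 153 154 159 155 135 157 153 155 153 149 153 150 156
 153]
[156 155 154 159 159 158 118 102  98  69 104 109 139 163 154 154 151 150
 152]
[162 158 157 158 155 114  35   3  10  14  16  26  78 118 158 151 149 154
 155]
[157 155 155 155 134  41  15  27  22  20  20  17  14  43 136 152 148 148
 146]
[151 156 152 154  69  13  24  23  15  25  17  23  18  17 100 160 150 152
 145]
[153 156 156 132  16  25  18  21  24  18  18  14  20  17  55 163 158 151
 154]
[155 160 153 108  11  27  24  27  24  24  23  20  22  13  27 140 162 147
 149]
[158 158 161 138   4  21  22  24  24  21  26  20  25  17  15  87 120 124
 153]
[139 139 141 144  55  18  22  26  20  24  19  27  16  13   5  42  65 106
 146]
[ 83  98 108  94  71   5  22  27  26  25  22  25  19   4  14  51  47 102
 134]
[124 132 132 132 126  44  15  17  21  24  22  23  11  11  26  60  41  99
 130]
[132 168 162 164 167 134  53   2  19  13  12   5  22  48  47  51  38  82
 126]
[ 65 125 125 122 126 125  64 
[... 1936 characters left out ...]
 164 164 151 115 102 103 103 125 175 198 204 207 208
 207 207]
[ 37  36  51  79 117 154 167 158 124 112 114 113 131 181 200 205 206 208
 208 207]
[ 35  36  37  45  83 132 161 161 137 131 131 123 135 182 200 204 206 206
 207 207]
(array([243.7509, 200.9241]), array([236.547 , 192.6833], dtype=float32), array([250.8636, 209.2237], dtype=float32)) (array([221.8562, 192.119 ]), array([215.9398, 186.0087], dtype=float32), array([227.721 , 198.2335], dtype=float32))
(array([244.0398, 201.6061]), array([236.8195, 193.3394], dtype=float32), array([251.1685, 209.9321], dtype=float32)) (array([221.0545, 192.8075]), array([215.1301, 186.7009], dtype=float32), array([226.9282, 198.9178], dtype=float32))
```

```bash
python3 - <<'E'
from m import *
a,u=ray(T,px(160,135.5));_,v=ray(T,px(300,81));n=np.cross(u,v)
for p in[(0,60),(25,93),(60,150),(100,193),(125,198),(150,183),(175,150),(188,127)]:
    b,w=ray(S,px(*p));t=n@(a-b)/(n@w);print(p,b+t*w)
E
```

```text
(0, 60) [0.3603 0.7879 0.747 ]
(25, 93) [0.3866 0.7568 0.7081]
(60, 150) [0.4466 0.6914 0.6123]
(100, 193) [0.5606 0.5513 0.4496]
(125, 198) [0.6642 0.4009 0.3297]
(150, 183) [0.7908 0.1823 0.2256]
(175, 150) [ 0.9303 -0.1111  0.1747]
(188, 127) [ 1.0029 -0.2911  0.1814]
```

>>> apply_moves:
  commands:
    - [85,-34,0,0,0,0,0]
    - [85,-34,-33,-34,-0.09,0,0]
    - [85,-34,-66,-67,-0.18,0,0]
    - [85,-34,-99,-101,-0.27,0,0]
    - [85,-34,-132,-134,-0.36,0,0]
    - [85,-34,-165,-168,-0.45,0,0]
    - [85,-34,-198,-202,-0.54,0,0]
    - [85,-34,-231,-235,-0.63,0,0]
    - [85,-34,-264,-269,-0.72,0,0]
    - [85,-34,-297,-303,-0.81,0,0]
    - [85,-34,-330,-336,-0.9,0,0]
    - [85,-34,-363,-370,-0.99,0,0]
    - [85,-34,-396,-403,-1.08,0,0]
    - [85,-34,-429,-437,-1.17,0,0]
    - [85,-34,-462,-471,-1.26,0,0]
    - [85,-34,-495,-504,-1.32,0,0]
    - [85,-34,-527,-537,-1.39,0,0]
    - [85,-34,-527,-537,-1.39,0,0]
    - [85,-34,-527,-537,-1.39,0,0]

```text
clock: 3.7
tcp_pos: [0.5572, 0.006, 0.2651]
orientation: [1.136, 1.255, -1.136]
contact_force: [-0.4, -1.0, -0.3]
grip_width: 0.085
```

```bash
python3 - <<'E'
from m import *
o=r.get_obs();print(o['tcp_pos'],cv2.Rodrigues(o['orientation'])[0],o['joints'])
for n,f in(('hs',S),('ht',T)):
    i=cv2.cvtColor(f['pixels'],cv2.COLOR_RGB2BGR)
    c=proj(f,o['tcp_pos']).astype(int);print(c)
    cv2.imwrite(f'pics/{n}.png',cv2.resize(i[c[1]-60:c[1]+90,c[0]-80:c[0]+80],None,fx=4,fy=4,interpolation=cv2.INTER_CUBIC))
E
```

```text
[0.5566 0.0035 0.2651] [[-0.0006  0.9955  0.0949]
 [-0.0009  0.0949 -0.9955]
 [-1.     -0.0007  0.0008]] [ 0.3658  0.3088 -0.5948  1.7703  0.1911  1.121  -0.1958]
[254 162]
[239 188]
```

View pics/hs.png

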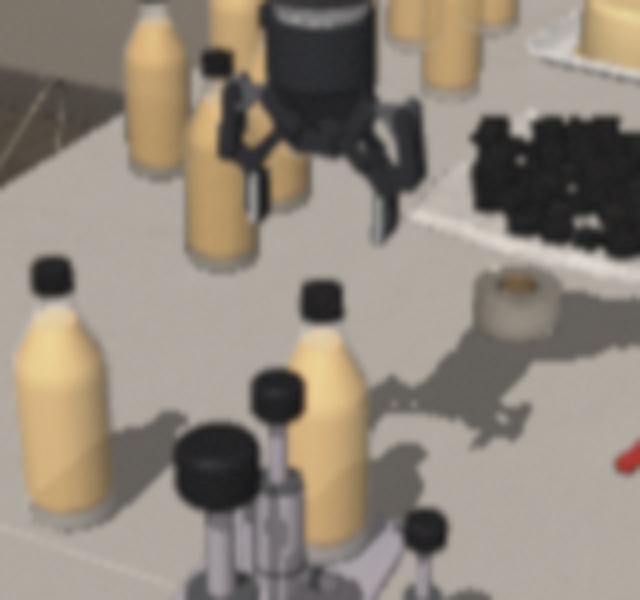

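View pics/ht.png

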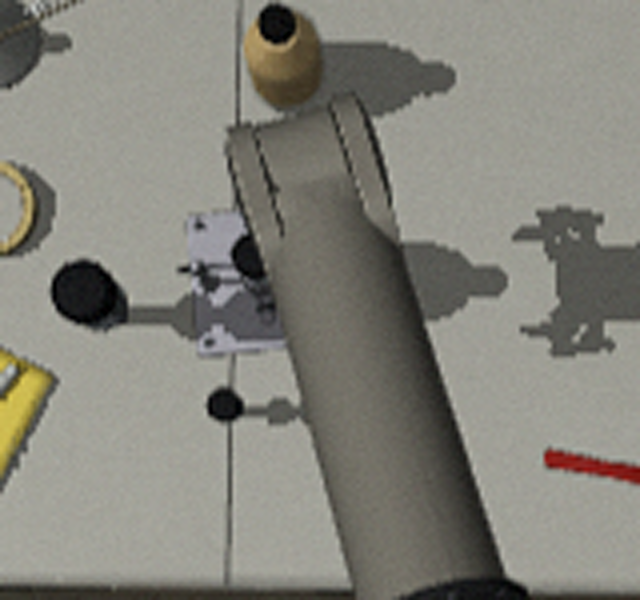

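>>> apply_moves:
  commands:
    - [85,25,0,0,0,0,0]
    - [85,50,0,0,0,0,0]
    - [85,72,0,0,0,0,0]
    - [85,93,0,0,0,0,0]
    - [85,93,0,0,0,0,0]
    - [45,93,0,0,0,0,0]
    - [30,93,0,0,0,0,0]
    - [20,93,0,0,0,0,0]
    - [20,93,0,0,0,0,0]
    - [20,93,0,0,0,0,0]
    - [20,93,0,0,0,0,0]
    - [20,93,0,0,0,0,0]
  force: 45

```text
clock: 5.0
tcp_pos: [0.558, 0.0047, 0.1745]
orientation: [1.139, 1.251, -1.136]
contact_force: [-2.3, -1.0, 6.0]
grip_width: 0.0542
```

```bash
cat > look.py <<'E'
import sys
from m import *
o=r.get_obs();print(o['clock'],o['tcp_pos'],o['contact_force'],o['moment'],o['grip_width'])
n=sys.argv[1];x,y,z=map(float,sys.argv[2:5])
out=[]
for f in(S,T):
    i=cv2.cvtColor(f['pixels'],cv2.COLOR_RGB2BGR)
    c=proj(f,(x,y,z)).astype(int)
    out.append(cv2.resize(i[c[1]-60:c[1]+60,c[0]-40:c[0]+40],None,fx=5,fy=5,interpolation=cv2.INTER_CUBIC)); print(c)
cv2.imwrite(f'pics/{n}.png',np.hstack(out))
E
python3 look.py g1 .556 .03 .15
```

```text
5.1 [0.558  0.0047 0.1745] [-1.8056 -0.9075  6.1349] [-0.1827  0.4621 -0.0105] 0.05407152945897774
[250 201]
[233 193]
```

View pics/g1.png

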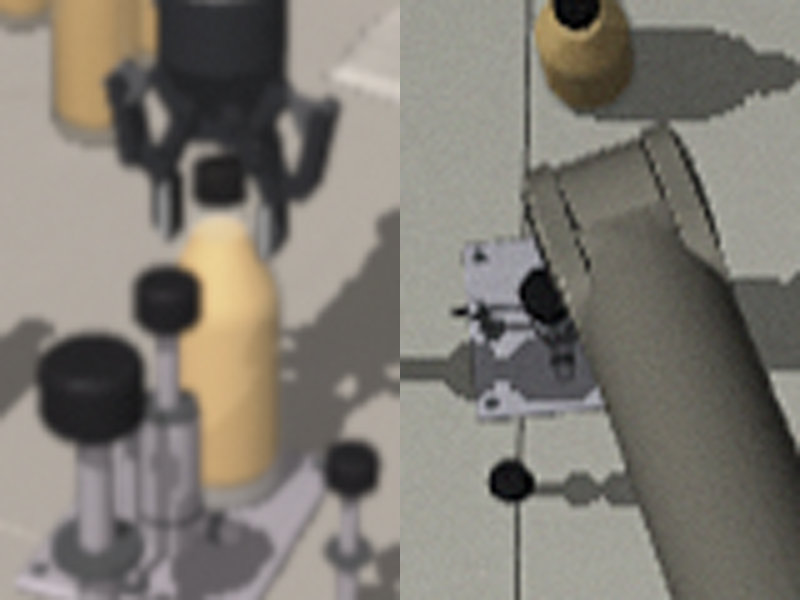

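>>> apply_moves:
  commands:
    - [70,0,0,0,0,0,0]
    - [80,0,0,0,0,0,0]
    - [80,-10,0,0,0,0,0]
    - [80,-18,0,0,0,0,0]
    - [40,-18,0,0,0,0,0]
    - [25,-18,0,0,0,0,0]
    - [20,-18,0,0,0,0,0]
    - [20,-18,0,0,0,0,0]
    - [20,-18,0,0,0,0,0]
    - [20,-18,0,0,0,0,0]
    - [20,-18,0,0,0,0,0]
    - [20,-18,0,0,0,0,0]
  force: 45

```text
clock: 6.3
tcp_pos: [0.5569, 0.0049, 0.1903]
orientation: [1.137, 1.254, -1.138]
contact_force: [-1.0, 0.3, 2.4]
grip_width: 0.0325
```

```bash
python3 look.py g2 .556 .03 .15
```

```text
6.4 [0.5569 0.0049 0.1902] [-1.437  -0.5356  2.7991] [-0.1124  0.3316  0.0103] 0.03236118877632037
[250 201]
[233 193]
```

View pics/g2.png

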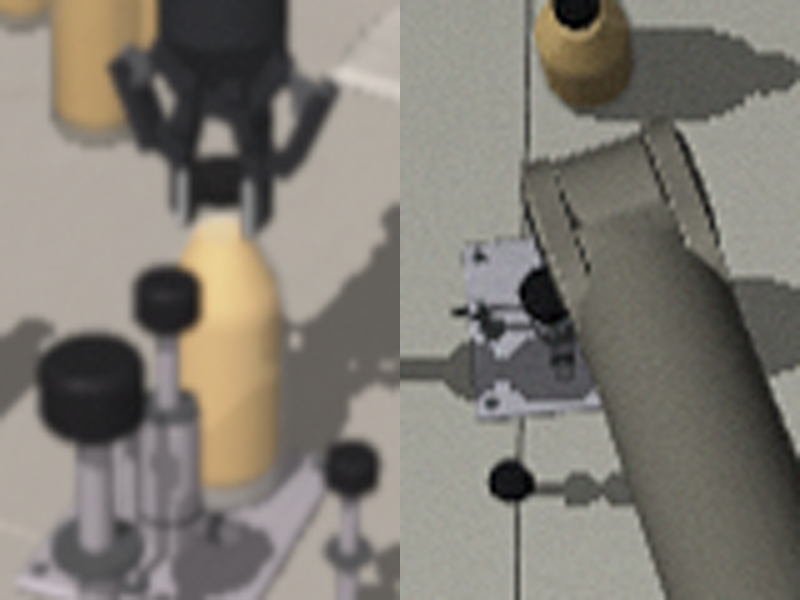

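>>> apply_moves:
  commands:
    - [20,-10,0,0,0,0,0]
    - [20,-22,0,1,0,0,0]
    - [20,-32,0,3,0,0,0]
    - [20,-32,-2,12,0,0,0]
    - [20,-32,-6,32,0,0,0]
    - [20,-32,-12,62,0,0,0]
    - [20,-32,-18,92,0,0,0]
    - [20,-32,-24,122,0,0,0]
    - [20,-32,-28,145,0,0,0]
    - [20,-32,-30,157,0,0,0]
    - [20,-32,-30,160,0,0,0]
    - [20,-25,-30,160,0,0,0]
    - [20,-15,-30,160,0,0,0]
    - [20,-5,-30,160,0,0,0]
    - [20,2,-30,160,0,0,0]
    - [20,6,-30,160,0,0,0]
    - [20,6,-30,160,0,0,0]
    - [20,6,-30,160,0,0,0]

```text
clock: 8.2
tcp_pos: [0.5429, -0.1571, 0.1844]
orientation: [1.137, 1.253, -1.137]
contact_force: [0.2, 0.9, -4.6]
grip_width: 0.0326
```

```bash
python3 look.py g3 .55 -.08 .1
```

```text
8.3 [ 0.543  -0.1573  0.1847] [ 0.2762  0.719  -5.4881] [ 0.0016 -0.0021  0.0542] 0.03238636447566631
[268 199]
[263 196]
```

View pics/g3.png

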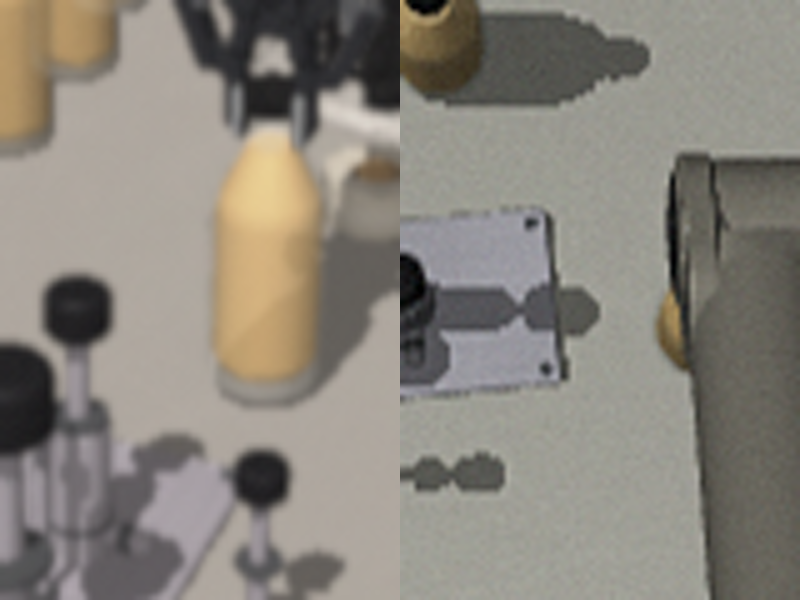

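>>> apply_moves:
  commands:
    - [20,2,0,0,0,0,0]
    - [20,3,0,0,0,0,0]
    - [20,4,0,0,0,0,0]
    - [20,4,0,0,0,0,0]

```text
clock: 8.7
tcp_pos: [0.5427, -0.1573, 0.1803]
orientation: [1.138, 1.253, -1.137]
contact_force: [-0.1, -0.3, -5.0]
grip_width: 0.0322
```

>>> apply_moves:
  commands:
    - [20,1,0,0,0,0,0]
    - [20,1,0,0,0,0,0]
    - [20,1,0,0,0,0,0]

```text
clock: 9.0
tcp_pos: [0.543, -0.1573, 0.1802]
orientation: [1.137, 1.252, -1.137]
contact_force: [-2.7, 0.3, 5.7]
grip_width: 0.0328
```

>>> apply_moves:
  commands:
    - [34,-0.5,0,0,0,0,0]
    - [45,-0.5,0,0,0,0,0]
    - [70,-0.5,0,0,0,0,0]
    - [85,-0.5,0,0,0,0,0]
    - [85,-0.5,0,0,0,0,0]
    - [85,-15,0,0,0,0,0]
    - [85,-40,0,0,0,0,0]
    - [85,-65,0,0,0,0,0]
    - [85,-75,0,0,0,0,0]
    - [85,-75,0,0,0,0,0]

```text
clock: 10.0
tcp_pos: [0.5437, -0.1574, 0.2564]
orientation: [1.138, 1.25, -1.136]
contact_force: [-0.2, 0.3, 0.0]
grip_width: 0.0847
```

```bash
cat > knob.py <<'E'
from m import *
o=r.get_obs();print(o['clock'],o['tcp_pos'],cv2.Rodrigues(o['orientation'])[0].round(4).tolist())
for l in('knob','collar','pointer_tip','bottle_mid','filler'):
    for n in('scene','top'):print(l,n,[(np.round(np.array(d['point'])*[512,384],1).tolist(),round(d['confidence'],2)) for d in pinpoint(l,n)])
for th in(65,90):
  a=dark(S,(244,199),9,th);b=dark(T,(221,192),6,th)
  print(a[:2],b[:2])
  for off in(0,.5):
    x=least_squares(lambda c:np.concatenate([cylcen(S,[*c,.175],.02,.03)[0]-a[0]-off,cylcen(T,[*c,.175],.02,.03)[0]-b[0]-off]),[.55,.07]);print(off,x.x,x.fun)
E
python3 knob.py; python3 look.py g4 .55 -.04 .1
```

```text
10.1 [ 0.5422 -0.1573  0.2538] [[-0.0006, 0.9953, 0.0967], [-0.0001, 0.0967, -0.9953], [-1.0, -0.0006, 0.0]]
knob scene [([244.0, 199.3], 0.86), ([280.1, 233.5], 0.75), ([225.8, 220.6], 0.73), ([167.8, 302.7], 0.73)]
knob top [([223.0, 191.8], 0.66), ([181.1, 201.5], 0.5), ([213.1, 226.6], 0.48), ([155.8, 179.1], 0.23)]
collar scene [([275.6, 248.8], 0.77), ([245.4, 220.5], 0.61)]
collar top [([222.6, 192.5], 0.62), ([215.9, 230.5], 0.55), ([183.5, 203.8], 0.52)]
pointer_tip scene []
pointer_tip top [([217.4, 192.8], 0.38)]
bottle_mid scene [([280.7, 187.3], 0.76)]
bottle_mid top [([287.6, 198.1], 0.69)]
filler scene [([246.4, 253.3], 0.74)]
filler top [([225.6, 195.3], 0.97)]
(array([243.306 , 200.7761]), array([238, 195,  12,  13, 134], dtype=int32)) (array([222.3889, 192.2778]), array([217, 187,  11,  12, 108], dtype=int32))
0 [0.5565 0.0691] [ 0.2768 -0.0876 -0.2797 -0.4449]
0.5 [0.5545 0.0685] [ 0.4937 -0.5057 -0.63   -0.3878]
(array([242.9871, 200.8129]), array([237, 194,  13,  15, 155], dtype=int32)) (array([222.0661, 192.5868]), array([215, 186,  13,  13, 121], dtype=int32))
0 [0.5561 0.0701] [ 0.5434  0.0779 -0.2451 -0.6448]
0.5 [0.5544 0.0697] [ 0.6523 -0.3474 -0.6248 -0.6683]
10.7 [ 0.5427 -0.1572  0.2543] [ 0.1112 -0.6743 -0.0987] [ 0.0213  0.0255 -0.0396] 0.0848092730126864
[263 205]
[252 196]
```

View pics/g4.png

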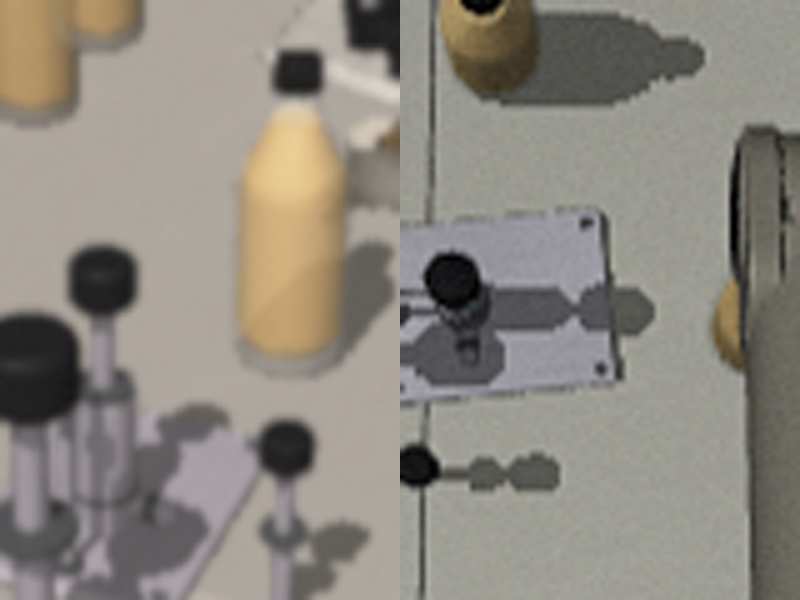

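```bash
python3 - <<'E'
from m import *
a=dark(S,(270,162),9,65)
g=S['pixels'].max(2)
c=proj(S,(.5427,-.1573,.21));print('cap proj',c)
a=dark(S,tuple(c.astype(int)),9,65);print(a[:2],cylcen(S,(.5427,-.1573,.21),.017,.024))
for z in(.125,.135,.145):
  for F,n in((S,'s'),(T,'t')):print(n,z,proj(F,(.553,.0945,z)),proj(F,(.550,.124,z)))
for n,f in(('s',S),('t',T)):
    i=cv2.cvtColor(f['pixels'],cv2.COLOR_RGB2BGR)
    q=i[185:265,205:275] if n=='s' else i[170:220,195:265]
    cv2.imwrite(f'pics/p{n}.png',cv2.resize(q,None,fx=7 if n=='s' else 10,fy=7 if n=='s' else 10,interpolation=cv2.INTER_CUBIC))
E
```

```text
cap proj [282.5321 159.1131]
(array([282.2807, 159.1053]), array([278, 156,   9,   7,  57], dtype=int32)) (array([282.5388, 159.1341]), array([277.0222, 153.33  ], dtype=float32), array([288.0986, 164.9698], dtype=float32))
s 0.125 [240.4592 220.1992] [236.1312 225.7466]
t 0.125 [216.0789 194.533 ] [208.0138 195.2553]
s 0.135 [240.4103 217.2463] [236.0637 222.7597]
t 0.135 [215.866  194.1933] [207.753  194.9199]
s 0.145 [240.361  214.2697] [235.9957 219.7483]
t 0.145 [215.6506 193.8495] [207.4892 194.5804]
```

View pics/ps.png

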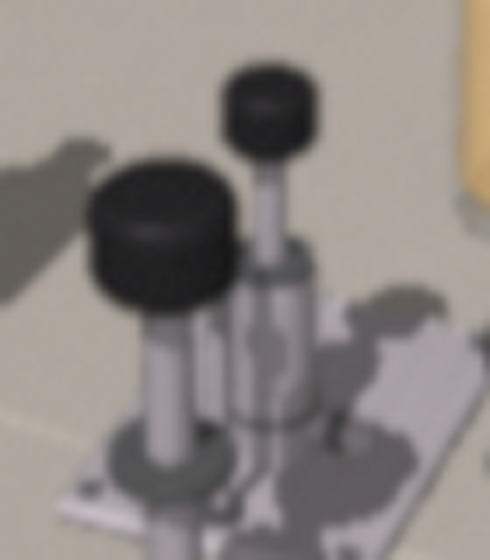

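View pics/pt.png

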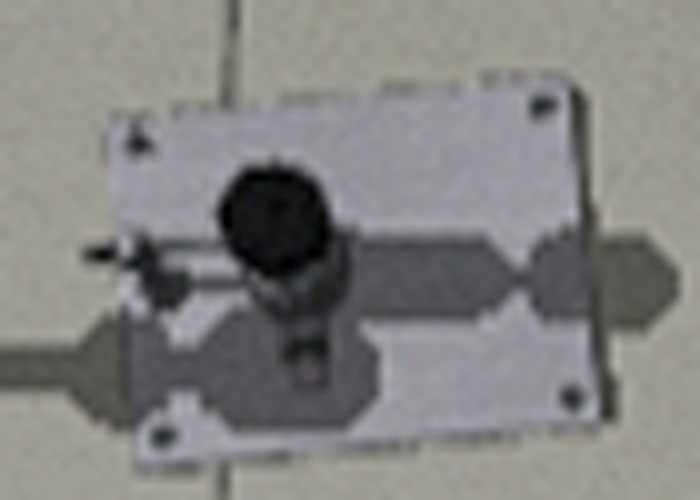

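```bash
python3 - <<'E'
from m import *
A=[S['pixels'].astype(float)]+[grab_frame('scene')['pixels'].astype(float) for _ in range(3)]
A=np.mean(A,0);np.save('S0.npy',A)
g=A.mean(2)
print('cols',list(range(234,254)))
for y in range(206,234):print(y,g[y,234:254].round().astype(int))
for z in(.1,.103,.106):print(z,cylcen(S,(.5555,.069,z),.018,.0001)[1:],)
print('barrel',cylcen(S,(.5555,.069,.05),.019,.1)[1:])
print('bigedge')
E
```

```text
cols [234, 235, 236, 237, 238, 239, 240, 241, 242, 243, 244, 245, 246, 247, 248, 249, 250, 251, 252, 253]
206 [163 164 156 132  92  61  44  37  35  34  34  36  48  67  93 129 156 165
 166 166]
207 [146 157 162 155 132 105  79  57  49  48  49  59  88 115 135 154 164 166
 167 166]
208 [108 133 153 160 156 143 122  91  80  80  80  93 127 151 160 165 166 166
 166 166]
209 [ 63  90 123 145 160 161 149 115 102 104 103 115 149 164 166 166 166 166
 166 167]
210 [ 39  50  78 115 150 163 156 124 113 114 111 121 153 165 166 166 166 166
 167 167]
211 [ 35  37  45  81 131 158 157 136 131 131 123 125 153 165 166 167 167 167
 167 167]
212 [ 35  35  36  55 104 149 159 148 149 147 135 129 154 165 166 167 167 168
 167 167]
213 [ 35  36  35  40  82 138 157 151 153 151 138 130 154 165 167 167 167 168
 167 167]
214 [ 36  36  34  35  72 127 154 151 153 152 138 130 154 165 167 167 167 167
 166 167]
215 [ 36  36  33  34  69 124 152 151 152 151 138 131 154 165 167 167 166 167
 166 167]
216 [ 37  34  32  31  68 123 151 150 152 150 137 130 154 165 166 166 166 166
 166 166]
217 [ 35  34  30  31  66 120 148 147 
[... 1128 characters left out ...]
20 112 121 142 147 141 130 116 113 141 164
 168 159]
231 [134 110  98 100 127 140 131 115 111 118 134 141 140 130 116 113 141 163
 168 161]
232 [139 127 110 104 127 136 121 110 110 114 121 131 136 129 115 112 139 157
 162 160]
233 [145 144 128 111 128 136 117 108 110 112 114 120 132 128 114 110 130 140
 140 140]
0.1 (array([237.9736, 219.3029], dtype=float32), array([250.3823, 226.3602], dtype=float32))
0.103 (array([237.9564, 218.4512], dtype=float32), array([250.3796, 225.4962], dtype=float32))
0.106 (array([237.9392, 217.5975], dtype=float32), array([250.3769, 224.6301], dtype=float32))
barrel (array([237.6289, 219.1267], dtype=float32), array([250.7993, 254.2367], dtype=float32))
bigedge
```

```bash
python3 - <<'E'
from m import *
A=[T['pixels'].astype(float)]+[grab_frame('top')['pixels'].astype(float) for _ in range(7)]
A=np.mean(A,0);np.save('T0.npy',A)
np.set_printoptions(linewidth=220)
g=A.mean(2)
print('cols',list(range(201,228)))
for y in range(174,222):print(y,g[y,201:228].round().astype(int))
S0=np.load('S0.npy')
print((S0[206:230,236:246,2]-S0[206:230,236:246,0]).round().astype(int))
print(r.get_obs()['clock'])
E
```

```text
cols [201, 202, 203, 204, 205, 206, 207, 208, 209, 210, 211, 212, 213, 214, 215, 216, 217, 218, 219, 220, 221, 222, 223, 224, 225, 226, 227]
174 [151 152 151 152 151 152 153 152 154 150 152 152 151 151 151 151 132 117 153 151 152 151 151 154 152 151 152]
175 [150 152 150 152 151 152 152 152 152 151 151 152 151 153 152 152 122 118 153 152 151 152 153 151 151 151 151]
176 [152 153 153 153 152 151 151 153 152 151 152 151 151 152 153 151 112 120 153 152 151 151 153 151 152 152 151]
177 [153 152 151 151 151 152 152 152 152 152 151 152 152 152 153 150 111 120 155 152 152 153 155 151 151 152 151]
178 [153 151 152 151 154 152 153 153 152 152 152 152 152 152 154 153 105 122 155 153 152 154 154 156 154 154 151]
179 [152 151 151 152 152 151 154 153 153 153 154 154 154 155 154 152 100 121 155 153 151 152 130 129 125 127 135]
180 [153 154 152 154 155 153 154 154 152 153 150 129 132 141 126 132  99 117 142 139 152 145 134 134 132 138 142]
181 [153 154 153 153 151 132 137 123 126 143 154 127 135 143 136 142 136 136 144 143 153 146 151 152 154 154 154]
182 [153 152 153 154 153 143 144 102 136 146 15
[... 4742 characters left out ...]
1  -4]
 [  1   0  -6 -12 -14  -8  -4  -2  -2  -4]
 [  1   0  -6 -11 -12  -8  -3  -2  -1  -5]
 [  1  -1  -6 -11 -12  -7  -3  -1  -2  -5]
 [  1   0  -5 -10 -12  -6  -2  -2  -1  -4]
 [  1   0  -4  -8  -9  -5  -2  -2  -2  -4]
 [  0   0  -2  -3  -3  -2  -2  -1  -2  -2]
 [  1   1   0   0   0   0  -1  -2  -2  -2]
 [  0   0   1   1   1   0  -1  -2  -2  -1]
 [  1   2   1   1   1   1   0   0  -1   0]
 [  1   0   1   2   2   1   1   1   1   1]
 [  1   1   1   0   1   1   1   2   2   1]
 [  0   0   0   0   0   1   1   1   1   0]
 [  0   0  -1  -1  -1   0   0   0  -1  -1]
 [  0   0  -1  -2  -2  -1  -1  -2  -1  -2]
 [  0   0  -1  -2  -1  -1  -1  -1  -1  -2]
 [ -1  -1  -2  -2  -2  -2  -1  -1  -1  -2]]
11.5
```

```bash
python3 - <<'E'
from m import *
P=onz(T,px(258.8,198.4),0.0);print(P)
L=(P-np.array([.5555,.069,.175]))/.175;print('light per m drop',L)
# far bottle cap shadow check, big knob shadow
k=np.array([.518,.2097,.2083]);print('big shadow',proj(T,k+L*.2083),'on plate',proj(T,k+L*.198))
yaw=.097;ex=np.array([np.cos(yaw),np.sin(yaw),0]);ey=np.array([-np.sin(yaw),np.cos(yaw),0]);O=np.array([.5555,.0692,0])
w=lambda x,y,z:O+x*ex+y*ey+[0,0,z]
for c in[(70,73),(70,-112),(-70,-112),(-70,73)]:print('corner',c,proj(T,w(*c,.01)))
print('post base',proj(T,w(0,.055,.01)),'top',proj(T,w(0,.055,.152)))
print('post top shadow',proj(T,w(0,.055,.152)+L*.142))
for z in(.125,.135,.145):
  print(z,'ptr',proj(T,w(0,.025,z)),proj(T,w(0,.05,z)),'shadow',proj(T,w(0,.025,z)+L*(z-.01)),proj(T,w(0,.05,z)+L*(z-.01)))
E
```

```text
[ 0.555  -0.0639  0.    ]
light per m drop [-0.0026 -0.7593 -1.    ]
big shadow [229.2953 207.5865] on plate [227.1621 207.3047]
corner (70, 73) [-3131.0643 -2508.8939]
corner (70, -112) [ 4218.8794 -2765.6424]
corner (-70, -112) [-7695.2038 -3844.5581]
corner (-70, 73) [ 3950.7664 -3979.2629]
post base [210.8214 198.8034] top [207.32   194.2928]
post top shadow [238.3714 199.2065]
0.125 ptr [216.1933 194.5129] [209.3915 195.0926] shadow [240.7748 198.4776] [234.4056 199.0211]
0.135 ptr [215.9811 194.1731] [209.1389 194.7562] shadow [242.7153 198.506 ] [236.3462 199.0495]
0.145 ptr [215.7663 193.8292] [208.8833 194.4157] shadow [244.6558 198.5344] [238.2868 199.0779]
```

```bash
python3 - <<'E'
from m import *
A=np.load('T0.npy').mean(2)
def cen(x0,x1,y0,y1,bg):
    w=np.clip(bg-10-A[y0:y1,x0:x1],0,None);Y,X=np.mgrid[y0:y1,x0:x1];return np.array([(w*X).sum(),(w*Y).sum()])/w.sum()
np.set_printoptions(linewidth=200)
print(A[180:190,244:258].round().astype(int));print(A[200:217,244:260].round().astype(int))
sc=[cen(207,211,182,186,155),cen(209,213,212,215,160)]
def best(x0,x1,y0,y1):
    return cen(x0,x1,y0,y1,150)
sc+= [best(247,252,179,184),best(249,255,207,212)]
for s in sc:print(s)
np.save('sc.npy',sc)
print('ptr',[ (c, (lambda w:(w*np.arange(192,197)).sum()/w.sum())(np.clip(162-A[192:197,c],0,None))) for c in range(210,217)])
E
```

```text
[[155 154 155 152  59  49  89 154  55  86 156 151 152 151]
 [155 155 156 153  86 105 133 160  64  86 156 151 152 151]
 [156 156 156 157 137 146 159 161  72  85 156 153 151 155]
 [155 154 154 156 156 155 156 159  79  86 158 152 153 154]
 [155 155 154 155 157 157 157 157  88  86 156 152 152 153]
 [154 154 155 155 156 156 156 155 105  86 157 153 152 154]
 [155 155 155 156 155 157 156 157 119  83 157 152 153 153]
 [155 155 157 157 157 157 156 158 133  75 158 154 152 153]
 [156 157 157 156 159 158 159 160 144  65 157 153 151 153]
 [158 157 157 156 157 156 159 157 150  63 160 155 152 153]]
[[ 81 134 161 155  79  80  84  86  86  84  61  85  84  83  84  83]
 [132 159 157 156 125  78  79  81  81  84  65  83  85  82  83  81]
 [158 155 154 156 156 128 130 128 131 131  60  82  81  81  79  83]
 [154 153 153 151 152 153 155 154 156 160  60  87 132 127 127 129]
 [152 152 151 151 152 151 151 151 154 154  66  88 163 158 156 155]
 [152 152 152 152 150 151 152 152 152 150  75  89 163 155 153 155]
 [154 153 154 153 153 152 152 153 152 152  88  88 162 156 154 154]
 [155 154 155 153 153 153 153 155 156 15
[... 286 characters left out ...]
155 155]
 [150 146 145 138 137 146 126 129 134 122 121 126 130 157 156 155]
 [111 124 118 143 139 147 130 135 137 132 133 158 157 154 154 152]
 [127 141 135 157 154 156 155 155 154 154 153 155 154 154 152 152]
 [155 156 154 155 154 154 155 153 155 155 153 153 153 153 152 153]
 [154 156 155 153 154 156 156 155 156 155 155 155 154 153 154 156]]
[208.4045 183.7639]
[210.8147 213.1436]
[248.7606 180.1112]
[251.9814 209.0848]
ptr [(210, np.float64(194.96169379512912)), (211, np.float64(194.6941874672718)), (212, np.float64(194.43537414965985)), (213, np.float64(194.42354965585054)), (214, np.float64(194.03368912608406)), (215, np.float64(194.0375642546461)), (216, np.float64(193.75686043080555))]
```

```bash
python3 - <<'E'
from m import *
A=np.load('T0.npy').mean(2)
def cen(x0,x1,y0,y1,bg):
    w=np.clip(bg-A[y0:y1,x0:x1],0,None);Y,X=np.mgrid[y0:y1,x0:x1];return np.array([(w*X).sum(),(w*Y).sum()])/w.sum()
print(A[175:184,245:253].round().astype(int))
sc=np.array([cen(207,211,183,186,150),cen(209,213,212,215,150),cen(247,252,178,183,140),cen(250,254,208,211,135)]);print(sc)
for off in(0,.5):
  def W(p,x,y,z):
    c,s=np.cos(p[2]),np.sin(p[2]);return np.array([p[0]+c*x-s*y,p[1]+s*x+c*y,z])
  def f(p):
    a=.058;ys=p[3:5]
    M=[(a,ys[0]),(-a,ys[0]),(a,ys[1]),(-a,ys[1])]
    # p[5]=a
    M=[(np.sign(m[0])*p[5],m[1]) for m in M]
    return np.concatenate([proj(T,W(p,*m,.01))-q-off for m,q in zip(M,sc)]+[[10*(p[3]-.061)*0, (p[3]+p[4]+.039)*100]])
  s=least_squares(f,[.555,.069,.1,.06,-.1,.058],x_scale=.01);p=s.x;print(off,p,s.fun.round(2))
  for z in(.12,.125,.13,.135,.14,.145,.15):
    a=proj(T,W(p,0,.025,z))-off;b=proj(T,W(p,0,.05,z))-off
    print(z,a,np.interp([213,214,215,216],[b[0],a[0]],[b[1],a[1]]).round(2))
E
```

```text
[[153 152 152 154 152 150 152 153]
 [152 154 153 153 152 152 152 151]
 [142 126 133 140 130 137 132 155]
 [146 138 143 151 141 143 128 114]
 [156 157 157 119 111 130 147  58]
 [154 155 152  59  49  89 154  55]
 [155 156 153  86 105 133 160  64]
 [156 156 157 137 146 159 161  72]
 [154 154 156 156 155 156 159  79]]
[[208.4288 183.9907]
 [210.8147 213.1436]
 [248.8274 180.0483]
 [251.7013 209.2591]]
0 [ 0.5578  0.0687  0.1076  0.0604 -0.0994  0.0578] [-0.04 -0.04  0.04  0.02  0.03  0.04 -0.02 -0.02 -0.    0.  ]
0.12 [216.4662 194.129 ] [194.46 194.37 194.27 194.17]
0.125 [216.3616 193.959 ] [194.28 194.19 194.09 193.99]
0.13 [216.2563 193.788 ] [194.1  194.   193.91 193.81]
0.135 [216.1504 193.616 ] [193.92 193.82 193.73 193.63]
0.14 [216.0438 193.4429] [193.73 193.64 193.54 193.45]
0.145 [215.9367 193.2688] [193.55 193.45 193.36 193.27]
0.15 [215.8289 193.0937] [193.36 193.27 193.17 193.09]
0.5 [ 0.5559  0.0667  0.1076  0.0604 -0.0994  0.0578] [-0.05 -0.04  0.04  0.02  0.02  0.04 -0.02 -0.02 -0.    0.  ]
0.12 [216.4964 194.1604] [194.5  194.4  194.3  194.21]
0.125 [216.3933 193.992 ] [194.32 194.22 194.13 194.03]
0.13 [216.2896 193.8225] [194.14 194.04 193.95 193.85]
0.135 [216.1852 193.652 ] [193.96 193.86 193.77 193.67]
0.14 [216.0802 193.4805] [193.78 193.68 193.58 193.49]
0.145 [215.9746 193.308 ] [193.59 193.5  193.4  193.31]
0.15 [215.8684 193.1345] [193.41 193.31 193.22 193.13]
```

>>> apply_moves:
  commands:
    - [85,0,5,-30,0,0,0]
    - [85,0,12,-75,0,0,0]
    - [85,0,19,-120,0,0,0]
    - [85,0,26,-165,0,0,0]
    - [85,0,33,-205,0,0,0]
    - [85,0,36,-223,0,0,0]
    - [85,0,36,-223,0,0,0]
    - [85,0,36,-223,0,0,0]
    - [85,0,36,-223,0,0,0]
  force: 25

```text
clock: 12.7
tcp_pos: [0.557, 0.0663, 0.2541]
orientation: [1.138, 1.252, -1.14]
contact_force: [0.4, -0.4, -1.1]
grip_width: 0.0849
```

```bash
python3 look.py g5 .55 .03 .16
```

```text
12.8 [0.557  0.0664 0.2541] [ 0.4511 -0.0705 -0.2977] [-0.0146 -0.007  -0.0259] 0.08493276367134847
[252 199]
[233 194]
```

View pics/g5.png

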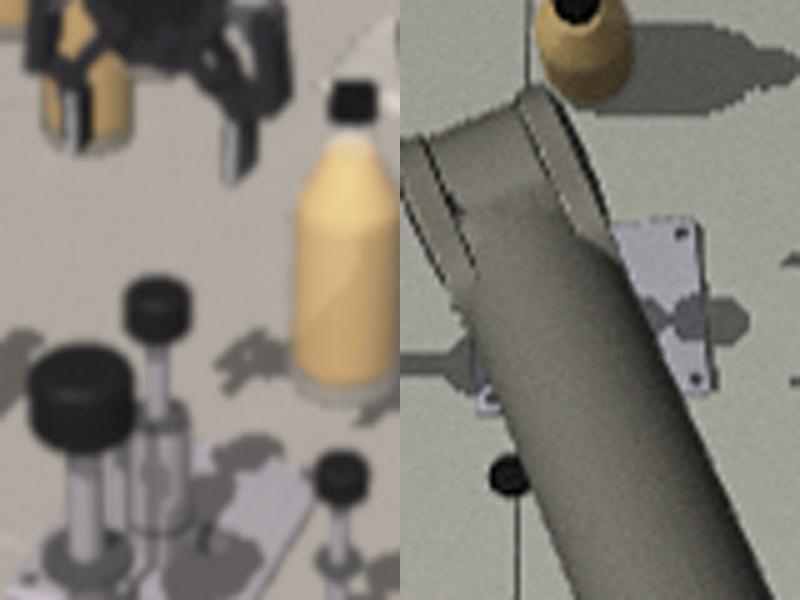

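>>> apply_moves:
  commands:
    - [85,25,0,-2,0,0,0]
    - [85,50,0,-2,0,0,0]
    - [85,75,0,-2,0,0,0]
    - [85,92,0,-2,0,0,0]
    - [85,100,0,-2,0,0,0]
    - [85,100,0,-2,0,0,0]
    - [60,100,0,-2,0,0,0]
    - [48,100,0,-2,0,0,0]
    - [48,100,0,-2,0,0,0]
    - [48,100,0,-2,0,0,0]
    - [48,100,0,-2,0,0,0]
  force: 25

```text
clock: 13.9
tcp_pos: [0.5569, 0.0702, 0.1547]
orientation: [1.138, 1.253, -1.137]
contact_force: [0.5, 0.3, -0.3]
grip_width: 0.048
```

```bash
python3 look.py g6 .555 .06 .14
```

```text
14.0 [0.5567 0.0702 0.1545] [-0.2573  0.4708 -0.5873] [ 0.005  -0.0111  0.0143] 0.048417843215184435
[245 209]
[225 193]
```

View pics/g6.png

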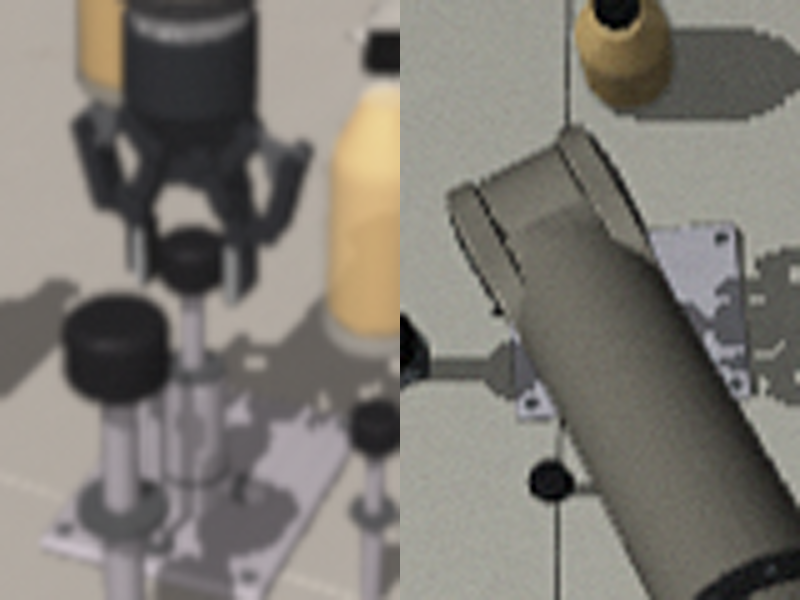

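>>> apply_moves:
  commands:
    - [42,0,-0.7,0,0,0,0]
    - [38,0,-0.7,0,0,0,0]
    - [30,0,-0.7,0,0,0,0]
    - [30,0,-0.7,0,0,0,0]
    - [30,0,-0.7,0,0,0,0]
    - [30,0,-0.7,0,0,0,0]
  force: 25

```text
clock: 14.6
tcp_pos: [0.5564, 0.0702, 0.1545]
orientation: [1.138, 1.253, -1.137]
contact_force: [1.7, 0.9, 1.0]
grip_width: 0.0386
```

```bash
python3 look.py g7 .555 .06 .14;python3 -c "
from h import *
o=r.get_obs();print(o['contact_force'],o['moment'],o['grip_width'])"
```

```text
14.7 [0.5564 0.0702 0.1545] [1.2758 0.1069 2.2431] [ 0.0325 -0.3736  0.0059] 0.03859264377434249
[245 209]
[225 193]
[1.27580137 0.10693287 2.24312396] [ 0.03253998 -0.37355596  0.00594991] 0.03859264377434249
```

View pics/g7.png

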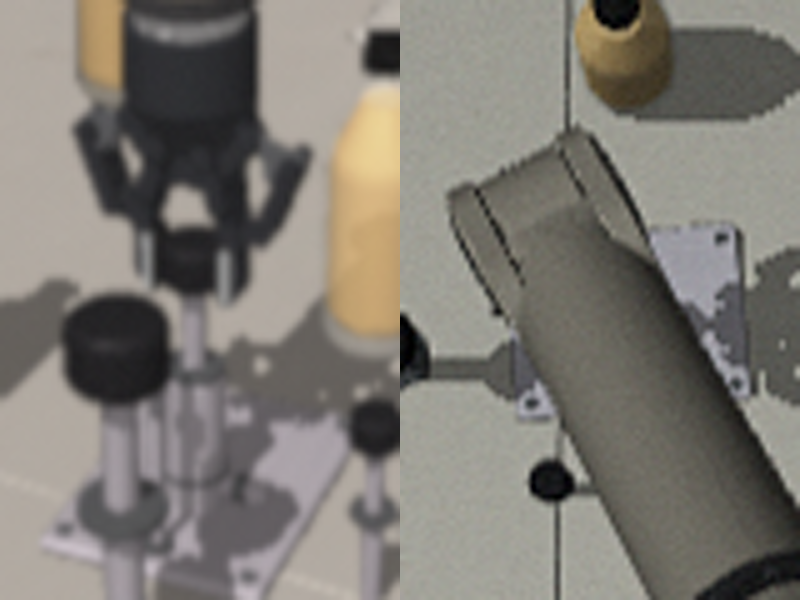

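>>> apply_moves:
  commands:
    - [30,-2,0,0,0,0,0]
    - [30,-4,0,0,0,0,0]
    - [30,-6,0,0,0,0,0]
    - [30,-8,0,0,0,0,0]
    - [30,-10,0,0,0,0,0]
    - [30,-10,0,0,0,0,0]

```text
clock: 15.3
tcp_pos: [0.5561, 0.0702, 0.1648]
orientation: [1.138, 1.253, -1.137]
contact_force: [2.3, 0.9, -0.1]
grip_width: 0.0389
```

```bash
python3 look.py g8 .555 .06 .14
```

```text
15.4 [0.5561 0.0702 0.1647] [ 2.6696 -0.0791  0.1537] [ 0.0223 -0.6903 -0.0247] 0.03885294593839415
[245 209]
[225 193]
```

View pics/g8.png

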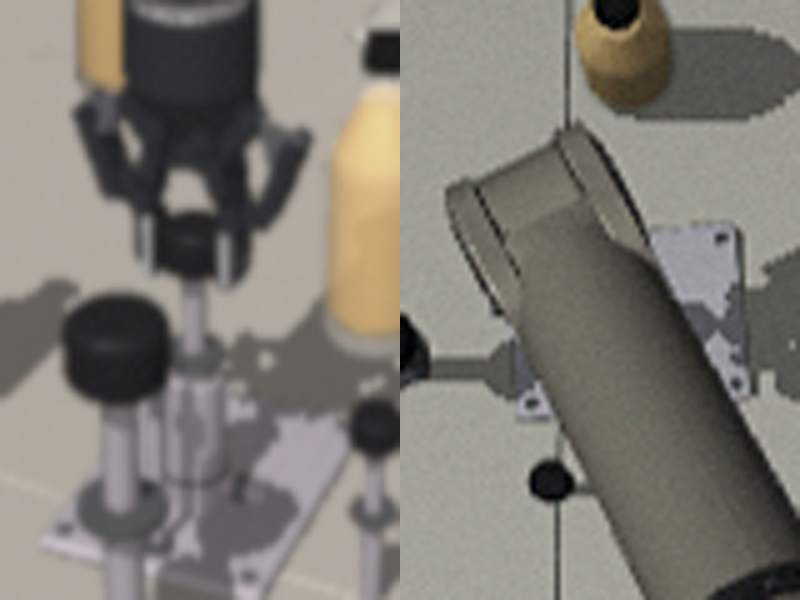

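>>> apply_moves:
  commands:
    - [30,-2,0.3,0,0,0,0]
    - [30,-4,0.6,0,0,0,0]
    - [30,-6,0.6,0,0,0,0]
    - [30,-8,0.6,0,0,0,0]
    - [30,-10,0.6,0,0,0,0]
    - [30,-12,0.6,0,0,0,0]
    - [30,-14,0.6,0,0,0,0]
    - [30,-15,0.6,0,0,0,0]
    - [30,-15,0.6,0,0,0,0]

```text
clock: 16.3
tcp_pos: [0.5564, 0.0702, 0.1794]
orientation: [1.137, 1.254, -1.138]
contact_force: [-0.0, -0.7, -1.1]
grip_width: 0.0386
```

```bash
python3 look.py g9 .555 .06 .14; python3 - <<'E'
from m import *
np.set_printoptions(linewidth=200)
A=np.mean([grab_frame('scene')['pixels'].astype(float) for _ in range(3)],0);np.save('S1.npy',A)
g=A.mean(2);print(r.get_obs()['clock'])
print('cols',list(range(234,254)))
for y in range(200,234):print(y,g[y,234:254].round().astype(int))
cv2.imwrite('pics/tipz.png',cv2.resize(cv2.cvtColor(A.astype(np.uint8),cv2.COLOR_RGB2BGR)[195:240,220:265],None,fx=13,fy=13,interpolation=cv2.INTER_CUBIC))
E
```

```text
16.4 [0.5564 0.0701 0.1792] [-0.3528 -0.5894 -1.084 ] [-0.0095 -0.0115 -0.0036] 0.03869576809472316
[245 209]
[225 193]
16.65
cols [234, 235, 236, 237, 238, 239, 240, 241, 242, 243, 244, 245, 246, 247, 248, 249, 250, 251, 252, 253]
200 [164 162 163 162 148 131 117  87  66  61  60  69  99 118 119 138 125  93 101 131]
201 [169 169 170 169 165 161 151 116  93  89  88  95 127 147 138 142 129 118 137 158]
202 [169 169 170 170 169 168 160 129 113 112 107 110 136 157 153 148 143 145 160 169]
203 [169 170 170 169 169 169 162 140 133 131 118 114 138 161 165 160 160 164 169 170]
204 [169 169 169 169 170 170 164 149 150 147 130 119 139 162 169 169 168 169 170 170]
205 [169 169 169 169 169 169 164 151 154 153 139 124 141 163 170 170 170 170 169 170]
206 [165 168 169 170 169 169 164 151 154 154 141 127 142 163 170 170 169 170 170 169]
207 [149 161 167 169 169 169 164 152 153 153 141 128 142 163 169 169 169 170 169 169]
208 [111 136 156 165 168 169 164 152 154 153 141 127 141 162 169 170 170 170 169 170]
209 [ 64  92 125 149 164 169 164 152 153 152 140 126 140 162 169 169 169 169 169 170]
210 [ 40
[... 1355 characters left out ...]
162 166 164]
226 [ 30  30  38  61 106 151 161 147 131 145 165 167 162 152 132 120 141 157 162 160]
227 [ 37  45  57  82 119 146 149 130 120 135 161 161 151 137 120 116 140 157 159 148]
228 [ 69  73  79  97 127 146 145 124 115 126 151 153 145 133 119 116 143 163 166 154]
229 [107  99  95 103 130 147 145 123 114 124 147 150 144 133 119 116 144 166 171 166]
230 [131 109 100 103 130 146 142 122 114 123 145 149 143 132 118 116 144 166 168 163]
231 [137 113  99 103 129 142 134 117 113 120 136 144 142 132 118 115 142 157 150 139]
232 [142 129 112 105 129 140 123 112 112 115 123 133 139 131 117 114 136 138 120 109]
233 [147 146 131 113 130 139 120 111 113 114 116 123 135 130 117 112 127 116 102  98]
```

View pics/tipz.png

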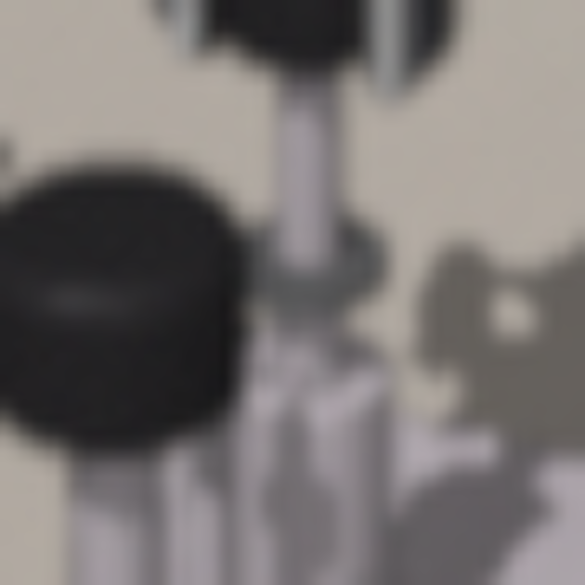

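>>> apply_moves:
  commands:
    - [30,0.5,0,0,0,0,0]
    - [30,1,0,0,0,0,0]
    - [30,1,0,0,0,0,0]
    - [30,1,0,0,0,0,0]
    - [30,1,0,0,0,0,0]
    - [30,1,0,0,0,0,0]
    - [30,1,0,0,0,0,0]

```text
clock: 17.35
tcp_pos: [0.5566, 0.0702, 0.1783]
orientation: [1.137, 1.254, -1.138]
contact_force: [-0.3, 0.3, -2.4]
grip_width: 0.0386
```

```bash
python3 look.py g10 .55 -.03 .12; python3 - <<'E'
from m import *
save(S,'fin.png')
A=T['pixels'].mean(2)
def cen(x0,x1,y0,y1,bg):
    w=np.clip(bg-A[y0:y1,x0:x1],0,None);Y,X=np.mgrid[y0:y1,x0:x1];return np.array([(w*X).sum(),(w*Y).sum()])/w.sum()
print(cen(209,213,212,215,150),cen(247,252,178,183,140),cen(250,254,208,211,135))
E
```

```text
17.45 [0.5565 0.0702 0.1783] [-0.2862  0.9976 -1.3371] [-0.0226  0.1382 -0.0376] 0.03841449435916475
[261 201]
[250 195]
[210.8188 213.1764] [248.8237 180.0434] [251.7035 209.2672]
```

View pics/fin.png

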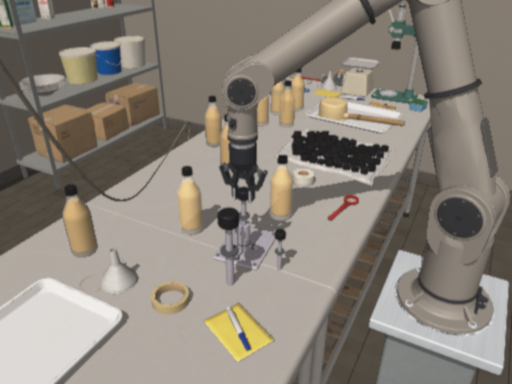

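The filler has not moved: its screws sit at the same pixels as before. The bottle stands upright at about (282,190), and the plunger is held with its collar raised at about (244,215). Handing in.

```bash
python3 -c "
from bench import r
print(r.hand_in())"
```

```text
the job is handed in; nothing more can be done
None
```

I moved the bottle off the plate, drew the plunger up to the pointer and handed the job in while still holding it. No verdict is reported at hand-in, so whether it passed is not confirmed.

**Bottle:** The first close landed on the bottle's shoulder (54 mm opening), so I opened, rose 18 mm and gripped the cap. I set the bottle upright on the bare table at about (0.543, -0.157) and released it. It stands about 0.23 m from the plunger.

**Plunger:** I gripped the middle-sized plunger's knob and drew it straight up about 24 mm. A 2.5 N sideways force appeared partway up, and a 0.6 mm shift removed it.

**Last checks:**
- **Forces:** The wrist forces were about 1.7 N or less.
- **Grip:** There was no slip: the collar rose about 24 mm both in the picture and by the arm's reading.
- **Filler:** Its three visible plate screws stayed at the same pixels to within 0.04 px.
- **Surroundings:** The bottle was upright, and nothing else looked disturbed in the last picture.

**Weakest point:** The pointer's height is the least certain number. The big decoy knob hid most of the pointer in the scene view, and the network gave no usable height. I estimated it from the top view (about 0.127 m) and the tip peeking past the knob (about 0.125 m). The collar is held at about 0.127 m, so it should be level to roughly 3 mm, against the 8 mm allowed.

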